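Open a dial padlock on its test fixture and hold it up for checking

ROBOT

A 6-joint arm with a two-finger parallel gripper is mounted at the origin on the work surface. World frame = base frame: x ahead of the robot, y to its left, z up, the work surface at z = 0. Lengths are in mm, angles in degrees, forces in N, time in s.
With the tool pointing down it reaches from about 275 to 750 mm from the base axis. Payload 10.2 kg.
Tool frame: the origin (TCP) lies midway between the tips of the shut fingers; the grasp point (between the pads) lies 19 mm behind it; z points along the fingers, y is the line along which they close (so a half turn about z gives the same grasp; the last joint's range is limited). The gripper opens to 88 mm and grips with 3 to 60 N. Pads are 18 mm wide; open, the fingers measure 123 mm over their backs; the gripper's body (75 mm by 187 mm) begins 45 mm behind the grasp point.
Start: joints at [-88.316, 17.928, 85.812, -0, 76.261, -12.8], TCP at [131.297, -508.323, 238.72] pointing down, gripper open.
Joint ranges: [-168.41, 168.41], [-55.51, 124.54], [10.69, 146.95], [-70.63, 250.63], [1, 178], [-165.06, 165.06]. Speed limits (degrees/s): [136.94, 136.94, 172.46, 180, 180, 180].

INTERFACE

Orientations are given as a 3x3 rotation matrix whose columns are the frame's x, y, z axes.
In Python, from plant import sense, read_camera, close_job gives the robot as it stands. The module is installed in compiled form; this text tells all that it offers.
- The arm moves only by the tool play_rows, never from a script. Its argument "rows" is a list that holds one entry, the list of rows, each a list of 7 numbers: the turn, a rotation vector about the tool's x, y, z in rad, then the shift along the tool's x, y, z in m, then the closure, from -1 (fully open) to 1 (shut). In form: [[[rx, ry, rz, x, y, z, fingers], ...]]. A call has 1 to 10 rows; each row is the pose to reach, as a shift and turn from the pose commanded when the call began, along the tool's axes at that moment; what a row does not reach only later rows make up. A row lasts 1/12 s, in which the tool goes at most 41.7 mm and 7.16 degrees, less where a joint would pass 70% of its speed; a pose out of reach is approached as far as the arm can. A call with a gripper value outside its range is refused whole. The fingers move at their own pace and stop on an object; "grip_force" is the grip in N (left out, the last holds). Time passes only in rows, so rows that repeat a pose let the fingers close. It gives the time, the measured TCP pose, the force, the opening and the grip force at its end, in the units of the state.
- sense(): the state, without advancing time (a new reading comes with each control period).
- read_camera(name): name is "side" or "top"; returns a dict with "pixels" (400x640x3 uint8, blue, green, red), "range_z" (400x640 float32, mm along the optical axis (not along the pixel's ray), 0 where there is no reading), "fov_y" (degrees; the focal length in pixels is half the picture's height over the tangent of half this angle, whatever the lens; pixels are square), "cx", "cy" (the principal point, pixels), "R" (3x3) and "t" (3): a world point X has camera coordinates R X + t. Camera axes: x right, y down, z forward; pixel columns grow to the right and rows downward; lengths in mm; the calibration is good to about 2 mm. A picture is of the moment at which its call begins.
- close_job(): hands the job in; it is judged then, once.
The state is a dict: "clock": time; "joint_positions": joint angles; "dq": joint speeds; "joint_efforts": joint torques, N m; "tool_pos": TCP position; "tcp_rot": TCP orientation; "wrist_force": force on the tool from outside, world axes, zero at the start; "ft_torque": the same for the moment, N m; "grip_width": finger opening in mm; "grip_force": force on a finger pad.
Only numpy, scipy, OpenCV 4.12 (cv2) and the standard library are available. Lean on these libraries where they do the work, as an engineer would, in place of code of your own. Each camera call takes 0.05 s, during which the arm holds its last target. There are 200 camera calls.

TASK

Press the fixture's spring plunger all the way down to its stop so that the guard springs off the padlock, then turn the dial clockwise, click by click, until its pointer clicks into the notch at the bold mark facing the shackle, and pull the shackle fully out. Then lift the opened padlock out of the fixture, dial still facing up, and finish holding it still in the gripper over the middle of the round mat, about 12 cm above it; do not put it down, and leave the other things on the bench where they are.

Things in the scene. Friction and masses are not known exactly. Their poses are not given: they have to be found in the camera images.
- fixture: Blue fixed test fixture. Origin: bench top below the padlock's centre; +x points away from the shackle; z up. Base 10 mm thick, x -95..165, y -50..55 mm (to y -125 where x > 10). Padlock rests at z 34 on a rest 36 wide in y, with 1.5 mm play between end posts (x +-32..40, |y| < 10, top z 44) and corner posts (x +-22..30, y +-30..37, top z 42).
- plunger_head (a point): Centre of the top of the black plunger head (disc of radius 15 mm), 66 mm above the bench when up, at fixture x +55, y -99 mm. Pressed straight down.
- plunger (a joint): How far the plunger is pressed: 0 up, 0.012 m at its stop. Spring: 3 N at the start of travel, 6.6 N at the stop; springs back by itself. Frees the guard at about 0.010.
- guard (a joint): Guard's slide along fixture +x: 0 = hood over the dial (plate 80 x 56 x 4 mm, underside z 82 mm, fixture x -28..52 mm), held by a catch; 0.095 m = clear. Once the plunger is down it springs clear by itself within about a second and stays there.
- lock: Steel dial padlock, loose, lying face up: body 62 (x) x 58 (y) x 26 (z) mm, all about 0.44 kg. Origin: centre of the body's underside; z up through the dial; the shackle comes out of the -x face. Axes as the fixture's at the start. Can be gripped across its 58 mm width.
- lock_mid (a point): Centre of the lock's body, 13 mm above its underside.
- dial_grip (a point): On the dial's axis, 14 mm above the body's top face. The dial is a black disc (radius 21, 4 mm thick) with a grip bar 28 mm long, 10 mm wide, from 4 to 22 mm above the body's top face; a 4 mm wide nose at one end of the bar is the pointer. This point's own -x axis points along the bar to the nose.
- dial_pointer (a point): Tip of the dial's pointer nose, 18 mm from the dial's axis, 9 mm above the body's top face.
- dial (a joint): Dial angle, rad: 0 = pointer at the bold white mark, toward the shackle (opens there, within about 0.12); grows clockwise seen from above. Starts between -2.3 and -0.8, so turn clockwise. Clicks into a notch every 0.524 rad (30 degrees, small white marks), one of them at 0, with about 0.05 to 0.1 Nm between notches. Stops at -2.7 and 0.8.
- shackle (a joint): How far the shackle is pulled out of the body along the lock's -x: 0 shut, 0.016 m fully open. Blocked unless the dial is at 0; then slides against about 2 N of friction and stays where it is left.
- shackle_grip (a point): Midway between the two straight shackle legs, 55 mm from the lock's centre toward -x when shut (moves with the shackle), at mid height of the body. The shackle is a U of 8 mm round steel, 44 mm over the outside of its legs, reaching 80 mm from the lock's centre; pinch the legs from outside, or the bow.
- mat: Round black rubber checking mat, 120 mm across, 6 mm thick, fixed on the bench. Origin: centre of its underside.
- bracket_a: Loose steel bracket, 110 x 34 x 34 mm, lying beyond the mat; bystander.
- bracket_b: Loose steel bracket like the other, on the left of the bench; bystander.
- bracket_c: Loose steel bracket like the others, on the left; bystander.
- spacer: Small dark steel spool, 32 mm across, 32 mm tall, standing in the open corner of the fixture's base; bystander.
- tape: White ring of plastic, 64 mm across, 24 mm high, near the robot; bystander.
- driver: Screwdriver with a blue handle, on the right; bystander.
Not all that is in view belongs to the job. Leave any green or red look-alike of the lock alone.

How it is judged:
By the outcome, as a careful person would: the job done as asked, in the order asked, and still so for the second after the job is handed in, while the arm keeps its last pose, push and grip.
It also fails if it takes over 70 s, if anything falls off the work surface, if the arm or the gripper's body presses on something with over 40 N, if the wrist force passes 120 N, or if a joint passes its speed limit or range.

## Working session

There is one attempt and no reset: what is moved stays moved. The work goes in short steps, Python scripts to look and compute and a tool call to move; the robot and the scene stay as the last step left them, time stands still between calls to the robot, and variables do not carry over. Pictures are saved under pics/ and viewed, at most 10 in all, crops included, and the job is handed in when it is done.

Besides the shell and the picture viewer there is one more tool, called by a JSON object that holds its "api" and its "payload". play_rows: Moves the arm, as the interface text tells. Its arguments: {"type":"object","properties":{"rows":{"type":"array","items":{"type":"array","items":{"type":"array","items":{"type":"number"}}}},"grip_force":{"type":"number"}},"required":["rows"]}

```bash
mkdir -p pics
cat > h.py <<'E'
import numpy as np, cv2
from plant import sense, read_camera, close_job
def cam(n):
    c=read_camera(n); c["pixels"]=np.ascontiguousarray(c["pixels"]); c["f"]=200/np.tan(np.radians(c["fov_y"])/2)
    c["R"]=np.array(c["R"]);c["t"]=np.array(c["t"]); return c
def ray(c,u,v,z):
    d=c["R"].T@np.array([(u-c["cx"])/c["f"],(v-c["cy"])/c["f"],1]); o=-c["R"].T@c["t"]
    return o+d*(z-o[2])/d[2]
def pt(c,u,v):
    Z=c["range_z"][int(v),int(u)]
    return c["R"].T@(np.array([(u-c["cx"])/c["f"],(v-c["cy"])/c["f"],1])*Z-c["t"])
def cloud(c):
    v,u=np.mgrid[0:400,0:640]; Z=c["range_z"]
    P=np.stack([(u-c["cx"])/c["f"]*Z,(v-c["cy"])/c["f"]*Z,Z],-1)
    return (P-c["t"])@c["R"]
def proj(c,X):
    p=c["R"]@np.array(X)+c["t"]; return p[:2]/p[2]*c["f"]+[c["cx"],c["cy"]]
E
python3 - <<'E'
from h import *
s=sense(); print({k:np.round(v,2).tolist() for k,v in s.items()})
for n in("top","side"):
    c=cam(n); cv2.imwrite(f"pics/{n}0.png",c["pixels"]); print(n,c["f"],np.round(-c["R"].T@c["t"]),np.round(c["R"],2).tolist(),(c["range_z"]>0).mean())
    np.save(f"{n}0.npy",c,allow_pickle=True)
E
```

```text
{'clock': 0.0, 'joint_positions': [-88.31, 17.96, 85.85, -0.0, 76.26, -12.8], 'dq': [-0.0, 0.1, 0.07, -0.0, -0.09, -0.01], 'joint_efforts': [-0.0, -40.22, -25.23, 0.07, 0.04, -0.0], 'tool_pos': [131.29, -508.09, 238.17], 'tcp_rot': [[0.97, 0.25, -0.0], [0.25, -0.97, 0.0], [0.0, -0.0, -1.0]], 'wrist_force': [-0.16, -0.16, -0.15], 'ft_torque': [-0.01, 0.0, 0.03], 'grip_force': 0.0, 'grip_width': 88.04}
top 384.9385435590256 [ 367.   -3. 1372.] [[0.02, -1.0, 0.01], [-1.0, -0.02, -0.08], [0.08, -0.01, -1.0]] 0.99591796875
side 440.6260029378268 [ 59. 879. 827.] [[-0.91, -0.41, -0.02], [-0.23, 0.56, -0.8], [0.34, -0.72, -0.6]] 0.9958671875
```

View pics/top0.png

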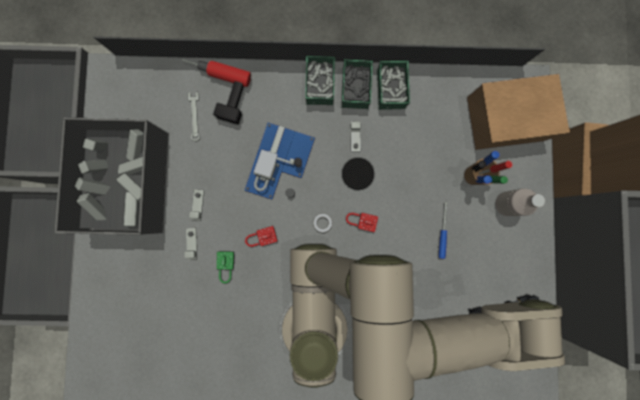

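View pics/side0.png

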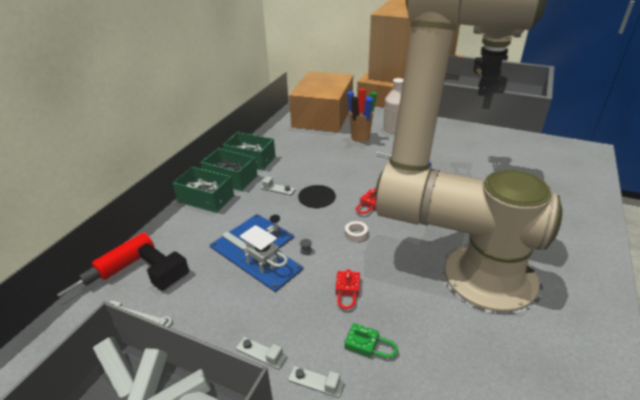

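The top view shows the blue fixture around (280,160), with the steel lock under the white guard at about (266,163) and its shackle toward (262,185). The plunger is at about (296,161), the spacer at (290,194) and the mat at (358,174). There are three padlocks: steel in the fixture at (266,165), red at (262,237) and (362,222), and green at (225,263). The steel one in the blue fixture matches the description, and I'll confirm it in a crop.

```bash
cat > m.py <<'E'
from h import *
ims=[]
M=np.array([[-95,-50],[-95,55],[165,55],[165,-125],[10,-125],[10,-50.]])
for n,box in(("top",(235,115,325,205)),("side",(200,205,310,295))):
    c=np.load(f"{n}0.npy",allow_pickle=True).item(); im=c["pixels"]; h=cv2.cvtColor(im,cv2.COLOR_BGR2HSV); P=cloud(c)
    x0,y0,x1,y1=box
    m=cv2.inRange(h,(95,90,40),(125,255,255)); k=np.zeros_like(m); k[y0:y1,x0:x1]=m[y0:y1,x0:x1]
    k=cv2.morphologyEx(k,cv2.MORPH_CLOSE,np.ones((5,5)))
    pts=np.argwhere(k>0)[:,::-1]
    W=np.array([ray(c,u,v,10)[:2] for u,v in pts],np.float32)
    hull=cv2.convexHull(W); ap=cv2.approxPolyDP(hull,14,True)[:,0]
    print(n,"hull corners",ap.round(0).tolist()); r=cv2.minAreaRect(W); print(r)
    w=P[y0:y1,x0:x1].reshape(-1,3); ci=im[y0:y1,x0:x1].reshape(-1,3).astype(int)
    g=(abs(w[:,2]-86)<6)
    if g.sum()>5: r=cv2.minAreaRect(w[g][:,:2].astype(np.float32)); print("z80-92",g.sum(),r)
    mm=cv2.inRange(h,(0,0,0),(180,255,45)); 
    nn,lab,st,ce=cv2.connectedComponentsWithStats(mm)
    for i in range(1,nn):
        if 15<st[i,4]<3000 and 150<ce[i,1]<260 or (x0<ce[i,0]<x1 and y0<ce[i,1]<y1 and st[i,4]>3):
            print(" dark",st[i].tolist(),ce[i].round(1),"z6",ray(c,*ce[i],6).round(1),"z66",ray(c,*ce[i],66).round(1), "P",pt(c,*ce[i]).round(0))
    ims.append(cv2.resize(im[y0:y1,x0:x1],(400,400),interpolation=cv2.INTER_CUBIC))
cv2.imwrite("pics/crop.png",np.hstack(ims))
E
python3 m.py
```

```text
top hull corners [[716.0, 163.0], [705.0, 188.0], [480.0, 255.0], [450.0, 165.0], [531.0, 58.0], [658.0, 18.0]]
((573.8279418945312, 135.69601440429688), (176.41885375976562, 256.60968017578125), 72.93244934082031)
z80-92 383 ((564.4140625, 177.1079864501953), (56.452999114990234, 79.96429443359375), 73.1126480102539)
 dark [58, 121, 86, 110, 2463] [ 78.7 166.4] z6 [548.1 846.5   6. ] z66 [540.1 809.2  66. ] P [537. 794.  90.]
 dark [142, 123, 25, 111, 2113] [154.1 180.2] z6 [504.7 578.    6. ] z66 [498.7 552.4  66. ] P [496. 541.  94.]
 dark [343, 159, 30, 30, 738] [357.6 173.5] z6 [ 544.7 -144.     6. ] z66 [ 536.9 -137.8   66. ] P [ 544. -144.    8.]
 dark [471, 161, 16, 10, 74] [478.2 166.4] z6 [ 580.  -578.5    6. ] z66 [ 570.7 -553.3   66. ] P [ 554. -508.  174.]
 dark [7, 177, 50, 6, 157] [ 37.7 179.1] z6 [499.6 986.6   6. ] z66 [493.8 943.2  66. ] P [ 551. 1372. -525.]
 dark [0, 192, 15, 127, 820] [  3.5 237.7] z6 [ 291.8 1088.3    6. ] z66 [ 295.1 1040.4   66. ] P [ 268. 1432. -424.]
 dark [629, 198, 11, 2, 19] [633.4 198.6] z6 [  475.7 -1139.      6. ] z66 [  470.9 -1089.1    66. ] P [  478. -1160.   -19.]
side hull corners [[723.0, 182.0], [480.0, 262.0], [447.0, 167.0], [531.0, 58.0], [662.0, 18.0]]
((573.1250610351562, 137.13844299316406), (185.82203674316406, 262.66845703125), 73.14911651611328)
z80-92 483 ((564.9322509765625, 177.91162109375), (57.56958770751953, 81.52499389648438), 73.29651641845703)
 dark [300, 187, 33, 20, 480] [315.6 195.9] z6 [ 547.6 -139.2    6. ] z66 [511.9 -64.8  66. ] P [ 548. -140.    5.]
 dark [622, 191, 18, 8, 99] [630.9 194.2] z6 [-354.1 -516.1    6. ] z66 [-323.9 -414.2   66. ] P [ -722. -1757.  -725.]
 dark [272, 216, 6, 5, 22] [274.6 218.3] z6 [613.7  10.    6. ] z66 [573.2  73.5  66. ] P [572.  76.  68.]
```

View pics/crop.png

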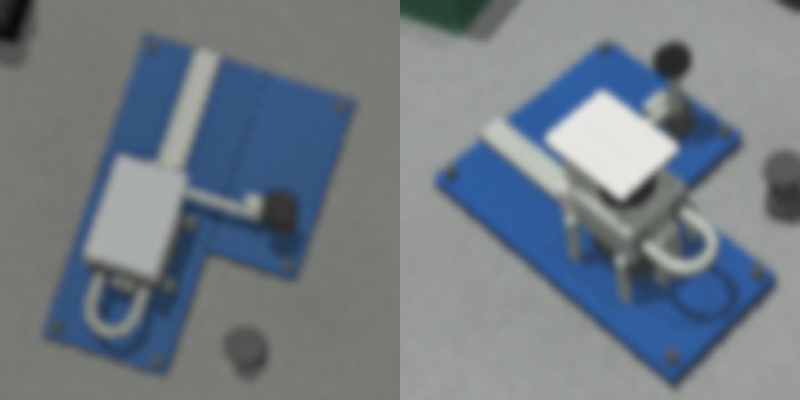

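The crop confirms it: the steel lock sits in the blue fixture under the white guard plate, with its shackle toward the lower left. The black plunger head is at crop pixel (280,210). The fixture yaw is about -17° with origin near (552,181), the plunger is at about (575,71) and the mat at (546,-142). Next I move above the plunger with the fingers shut.

{"api": "play_rows", "payload": {"rows": [[[0,0,0,0.575,-0.449,0,1],[0,0,0,0.575,-0.449,0,1],[0,0,0,0.575,-0.449,0,1],[0,0,0,0.575,-0.449,0,1],[0,0,0,0.575,-0.449,0,1],[0,0,0,0.575,-0.449,0,1],[0,0,0,0.575,-0.449,0,1],[0,0,0,0.575,-0.449,0,1],[0,0,0,0.575,-0.449,0,1],[0,0,0,0.575,-0.449,0,1]]], "grip_force": 20}}

```text
clock: 0.93
tool_pos: [385.8, -175.9, 238.7]
tcp_rot: [[0.968, 0.25, -0.0], [0.25, -0.968, -0.0], [-0.0, 0.0, -1.0]]
wrist_force: [0.8, -0.9, 0.1]
grip_width: 23.7
grip_force: 0.0
```

{"api": "play_rows", "payload": {"rows": [[[0,0,0,0.245,-0.192,0,1],[0,0,0,0.245,-0.192,0,1],[0,0,0,0.245,-0.192,0,1],[0,0,0,0.245,-0.192,0,1],[0,0,0,0.245,-0.192,0,1],[0,0,0,0.245,-0.192,0,1],[0,0,0,0.245,-0.192,0,1],[0,0,0,0.245,-0.192,0.1,1],[0,0,0,0.245,-0.192,0.14,1],[0,0,0,0.245,-0.192,0.14,1]]]}}

```text
clock: 1.77
tool_pos: [573.2, 68.8, 113.2]
tcp_rot: [[0.968, 0.251, 0.001], [0.251, -0.968, -0.0], [0.0, 0.0, -1.0]]
wrist_force: [-0.2, 0.2, 1.0]
grip_width: 0.5
grip_force: 0.0
```

{"api": "play_rows", "payload": {"rows": [[[0,0,0,0,0,0.0,1],[0,0,0,0,0,0.015,1],[0,0,0,0,0,0.028,1],[0,0,0,0,0,0.033,1],[0,0,0,0,0,0.036,1],[0,0,0,0,0,0.038,1],[0,0,0,0,0,0.04,1],[0,0,0,0,0,0.042,1],[0,0,0,0,0,0.042,1]]]}}

```text
clock: 2.52
tool_pos: [573.2, 67.7, 73.3]
tcp_rot: [[0.968, 0.25, 0.0], [0.25, -0.968, -0.0], [0.0, 0.0, -1.0]]
wrist_force: [0.0, -0.2, 0.4]
grip_width: 0.2
grip_force: 0.0
```

```bash
python3 -c "
from h import *
s=sense();print(s['tool_pos'],s['wrist_force'])"
```

```text
[573.2058344   67.7359528   73.29127226] [ 0.01523056 -0.18605803  0.37414545]
```

{"api": "play_rows", "payload": {"rows": [[[0,0,0,0.002,-0.0025,0,1],[0,0,0,0.002,-0.0025,0.005,1],[0,0,0,0.002,-0.0025,0.009,1],[0,0,0,0.002,-0.0025,0.012,1],[0,0,0,0.002,-0.0025,0.015,1],[0,0,0,0.002,-0.0025,0.0175,1],[0,0,0,0.002,-0.0025,0.019,1],[0,0,0,0.002,-0.0025,0.0195,1],[0,0,0,0.002,-0.0025,0.0195,1],[0,0,0,0.002,-0.0025,0.0195,1]]]}}

```text
clock: 3.35
tool_pos: [574.9, 70.9, 54.4]
tcp_rot: [[0.968, 0.25, 0.001], [0.25, -0.968, 0.0], [0.001, 0.0, -1.0]]
wrist_force: [-0.6, 2.3, 9.6]
grip_width: 0.3
grip_force: 4.8
```

{"api": "play_rows", "payload": {"rows": [[[0,0,0,0,0,0.0007,1],[0,0,0,0,0,0.0007,1],[0,0,0,0,0,0.0007,1],[0,0,0,0,0,0.0007,1],[0,0,0,0,0,0.0007,1],[0,0,0,0,0,0.0007,1]]]}}

```text
clock: 3.85
tool_pos: [575.0, 70.9, 54.4]
tcp_rot: [[0.968, 0.25, 0.002], [0.25, -0.968, 0.0], [0.002, 0.0, -1.0]]
wrist_force: [-3.6, 0.8, 15.2]
grip_width: 0.4
grip_force: 7.6
```

Run:
```python
from h import *
c=cam("side"); np.save("side1.npy",c,allow_pickle=True)
cv2.imwrite("pics/s1.png",cv2.resize(c["pixels"][195:300,200:340],(800,600),interpolation=cv2.INTER_CUBIC))
```

```text
(no output)
```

View pics/s1.png

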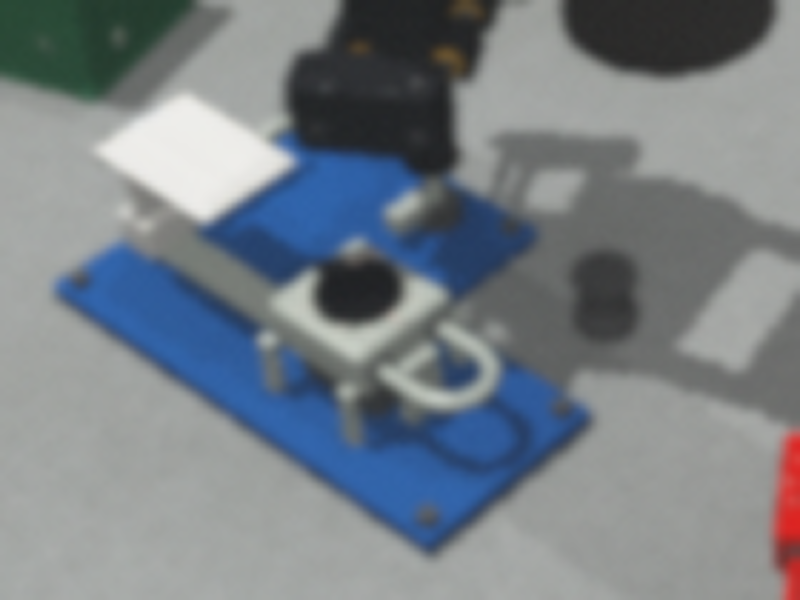

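The guard has slid clear (plate at crop (195,155)) and the dial is uncovered at (358,288). I raise the arm and move aside to see the dial.

{"api": "play_rows", "payload": {"rows": [[[0,0,0,0,0,-0.01,1],[0,0,0,0,0,-0.04,1],[0,0,0,0,0,-0.08,0.4],[0,0,0,-0.043,0.056,-0.12,0.4],[0,0,0,-0.086,0.113,-0.14,0.3],[0,0,0,-0.086,0.113,-0.14,0.3],[0,0,0,-0.086,0.113,-0.14,0.3],[0,0,0,-0.086,0.113,-0.14,0.3],[0,0,0,-0.086,0.113,-0.14,0.3]]]}}

```text
clock: 4.65
tool_pos: [519.2, -61.2, 193.0]
tcp_rot: [[0.969, 0.248, 0.0], [0.248, -0.969, -0.0], [0.0, 0.0, -1.0]]
wrist_force: [0.5, 0.3, -0.3]
grip_width: 31.1
grip_force: 0.0
```

Run:
```python
from h import *
c=cam("top"); np.save("top1.npy",c,allow_pickle=True)
d=cam("side"); np.save("side1.npy",d,allow_pickle=True)
def cut(c,X,r=14):
    u,v=proj(c,X).astype(int); print(u,v); return cv2.resize(c["pixels"][v-r:v+r,u-r:u+r],(400,400),interpolation=cv2.INTER_CUBIC),u-r,v-r
ims=[]
for k in(c,d):
    im,u0,v0=cut(k,(552,181,70),18); ims.append(im)
    g=cv2.cvtColor(k["pixels"],cv2.COLOR_BGR2GRAY); sub=g[v0:v0+36,u0:u0+36]
    P=cloud(k)[v0:v0+36,u0:u0+36]
    dk=(sub<75)&(P[...,2]>50)
    for zz in (64,82):
        pass
    vv,uu=np.nonzero(dk); print("dark z>50 n",len(uu),"pos@66",ray(k,uu.mean()+u0,vv.mean()+v0,66).round(1),"P",P[dk].mean(0).round(1),"zmax",np.percentile(P[...,2],[90,97,99.5]).round(1))
    hi=P[...,2]>70; w=P[hi]
    if len(w)>4:
        r=cv2.minAreaRect(w[:,:2].astype(np.float32)); print("hi n",len(w),w.mean(0).round(1),r)
    bo=(abs(P[...,2]-60)<4)&~dk; print("body",bo.sum(),cv2.minAreaRect(P[bo][:,:2].astype(np.float32)))
cv2.imwrite("pics/dial.png",np.hstack(ims)); print(sense()['tool_pos'])
```

```text
264 166
dark z>50 n 75 pos@66 [549.9 178.5  66. ] P [546.7 176.3  86.4] zmax [62.9 78.1 87.9]
hi n 46 [545.8 151.3 222.4] ((476.055908203125, 102.34400177001953), (292.66729736328125, 79.0465087890625), 29.078079223632812)
body 175 ((549.9786987304688, 181.11338806152344), (57.06926727294922, 63.95180892944336), 71.82817077636719)
261 243
dark z>50 n 119 pos@66 [551.3 182.3  66. ] P [540.1 198.4  83.3] zmax [ 65.9  83.5 827.3]
hi n 101 [508.2 255.1 161.2] ((319.4254455566406, 498.29595947265625), (56.759822845458984, 919.8615112304688), 37.88521957397461)
body 227 ((551.4208984375, 182.2100067138672), (59.84369659423828, 64.51612091064453), 73.84618377685547)
[519.38189676 -59.59258547 192.14959933]
```

View pics/dial.png

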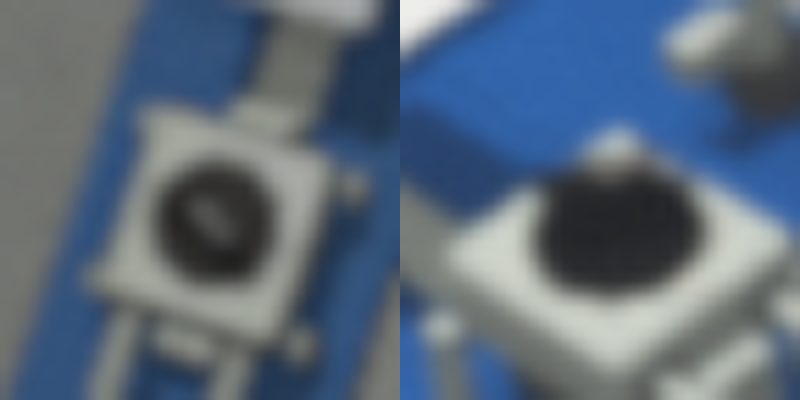

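The top crop (left half) shows the dial at (213,218) with a faint light streak, the bar, running from upper left to lower right. The side crop doesn't resolve it. I'll measure the bar from brightness and depth.

Run:
```python
from h import *
for n in("top","side"):
    k=np.load(n+"1.npy",allow_pickle=True).item(); P=cloud(k); g=cv2.cvtColor(k["pixels"],cv2.COLOR_BGR2GRAY)
    near=(np.hypot(P[...,0]-551,P[...,1]-181)<26)&(P[...,2]>55)&(P[...,2]<95)
    for lo in(70,76,80):
        w=P[near&(P[...,2]>lo)]
        if len(w)>3:
            q=w[:,:2]-w[:,:2].mean(0); e,V=np.linalg.eigh(q.T@q/len(q)); print(n,lo,len(w),w.mean(0).round(1),"sd",np.sqrt(e).round(1),"ang",np.degrees(np.arctan2(V[1,1],V[0,1])).round(1))
    u0,v0=proj(k,(551,181,82)).astype(int)
    if n=="top": print(g[v0-7:v0+9,u0-8:u0+9]); print(u0,v0)
    else: print(np.where(near,P[...,2],0)[v0-10:v0+16,u0-12:u0+13].round(0).astype(int))
```

```text
top 70 30 [550.8 180.2  80.6] sd [2.9 9.6] ang -137.5
top 76 27 [551.7 181.1  81.5] sd [2.9 9.3] ang -137.7
top 80 20 [551.9 180.6  82.7] sd [3.1 7.9] ang -135.3
[[ 88  79  83 103 131 150 158 159 155 149 141 141 140 141 143 146 139]
 [ 86  77  78  96 130 154 163 166 164 161 157 155 152 148 145 140 127]
 [ 85  77  79 100 135 158 163 161 155 147 143 147 152 154 156 152 142]
 [ 81  77  84 110 142 158 154 140 124 110 105 111 122 136 150 160 162]
 [ 78  76  91 121 144 145 127 104  81  68  65  70  81 101 129 155 165]
 [ 77  79 101 129 136 119  90  67  54  48  48  51  54  68 101 138 159]
 [ 78  85 113 135 127  94  61  48  54  57  53  50  49  53  76 113 147]
 [ 77  93 125 138 121  78  46  48  67  75  67  54  49  49  59  93 137]
 [ 80 101 132 141 114  71  42  44  66  79  76  62  52  47  52  88 136]
 [ 85 112 141 147 117  73  44  39  50  68  76  69  55  46  52  87 135]
 [ 92 124 151 153 124  81  51  41  41  51  63  62  50  45  55  90 135]
 [101 135 157 158 134  95  60  46  42  41  43  43  40  44  65 103 138]
 [117 144 160 163 149 120  84  57  46  41  37  33  35  50  84 124 145]
 [132 151 163 1
[... 1752 characters left out ...]
66 66 66 67 63 65 64 64 65 66 66 66 64 62 65 64 62 60
   0]
 [ 0  0  0  0 59 61 63 63 67 66 65 63 63 64 65 66 64 64 66 65 64 64 59  0
   0]
 [ 0  0  0  0 60 62 64 66 64 64 65 67 64 64 68 62 64 66 64 61 60 59 59  0
   0]
 [ 0  0  0  0 59 63 60 62 64 65 66 64 65 65 64 65 65 61 62 60 63 59  0  0
   0]
 [ 0  0  0  0  0 60 63 60 60 63 64 65 62 63 61 64 60 61 61 61 61  0  0  0
   0]
 [ 0  0  0  0  0  0 60 59 61 60 63 60 60 61 62 62 59 60  0 59  0  0  0  0
   0]
 [ 0  0  0  0  0  0  0  0  0 60 60 60 61 58 60  0  0  0  0  0  0  0  0  0
   0]
 [ 0  0  0  0  0  0  0  0  0  0  0  0  0  0  0  0  0  0  0  0  0  0  0  0
   0]
 [ 0  0  0  0  0  0  0  0  0  0  0  0  0  0  0  0  0  0  0  0  0  0  0  0
   0]]
```

The bar lies at yaw 43.5° and the fixture x axis at -17°, so the dial is at about -60°, two clicks short. The axis is at about (551.5,181.5). I'm moving over it, aligned with the bar.

{"api": "play_rows", "payload": {"rows": [[[0,0,-0.12,0.091,-0.226,0,0.3],[0,0,-0.24,0.091,-0.226,0,0.3],[0,0,-0.36,0.091,-0.226,0,0.3],[0,0,-0.48,0.091,-0.226,0,0.3],[0,0,-0.5,0.091,-0.226,0,0.3],[0,0,-0.5,0.091,-0.226,0.03,0.3],[0,0,-0.5,0.091,-0.226,0.06,0.3],[0,0,-0.5,0.091,-0.226,0.092,0.3],[0,0,-0.5,0.091,-0.226,0.092,0.3],[0,0,-0.5,0.091,-0.226,0.092,0.3]]]}}

```text
clock: 5.58
tool_pos: [550.2, 182.2, 99.8]
tcp_rot: [[0.729, 0.685, -0.004], [0.685, -0.729, -0.0], [-0.003, -0.002, -1.0]]
wrist_force: [1.0, -0.2, 0.7]
grip_width: 31.3
grip_force: 0.0
```

{"api": "play_rows", "payload": {"rows": [[[0,0,0,0.0005,0.001,0.012,0.3],[0,0,0,0.0005,0.001,0.024,0.3],[0,0,0,0.0005,0.001,0.031,0.3],[0,0,0,0.0005,0.001,0.0325,0.3],[0,0,0,0.0005,0.001,0.0325,0.6],[0,0,0,0.0005,0.001,0.0325,1],[0,0,0,0.0005,0.001,0.0325,1],[0,0,0,0.0005,0.001,0.0325,1],[0,0,0,0.0005,0.001,0.0325,1],[0,0,0,0.0005,0.001,0.0325,1]]], "grip_force": 15}}

```text
clock: 6.42
tool_pos: [552.3, 181.0, 68.9]
tcp_rot: [[0.73, 0.684, 0.001], [0.684, -0.73, 0.0], [0.001, 0.001, -1.0]]
wrist_force: [-1.1, -1.0, 4.1]
grip_width: 9.8
grip_force: 15.0
```

{"api": "play_rows", "payload": {"rows": [[[0,0,0.09,0,0,0,1],[0,0,0.18,0,0,0,1],[0,0,0.27,0,0,0,1],[0,0,0.36,0,0,0,1],[0,0,0.45,0,0,0,1],[0,0,0.524,0,0,0,1],[0,0,0.524,0,0,0,1],[0,0,0.524,0,0,0,1]]]}}

```text
clock: 7.08
tool_pos: [552.6, 180.9, 68.9]
tcp_rot: [[0.973, 0.229, 0.001], [0.229, -0.973, -0.0], [0.001, 0.0, -1.0]]
wrist_force: [0.2, -1.1, 4.7]
grip_width: 10.0
grip_force: 15.0
```

{"api": "play_rows", "payload": {"rows": [[[0,0,0.09,0,0,0,1],[0,0,0.18,0,0,0,1],[0,0,0.27,0,0,0,1],[0,0,0.36,0,0,0,1],[0,0,0.45,0,0,0,1],[0,0,0.52,0,0,0,1],[0,0,0.52,0,0,0,1],[0,0,0.52,0,0,0,1]]]}}

```text
clock: 7.75
tool_pos: [552.5, 180.7, 68.9]
tcp_rot: [[0.959, -0.285, 0.001], [-0.285, -0.959, -0.0], [0.001, -0.0, -1.0]]
wrist_force: [0.6, -1.7, 6.4]
grip_width: 9.8
grip_force: 15.0
```

```bash
python3 -c "
from h import *
s=sense();print(s['tool_pos'],s['wrist_force'],s['ft_torque'],s['grip_width'],s['joint_positions'],np.degrees(np.arctan2(s['tcp_rot'][1][0],s['tcp_rot'][0][0])))"
```

```text
[552.54727937 180.69207363  68.9292449 ] [ 0.60678195 -1.71322826  6.36044661] [-0.35412476 -0.0749992  -0.04175562] 9.80096576380649 [ 6.57983518e+00  3.51417717e+01  8.68006726e+01 -3.08442212e-02
  5.79872129e+01  1.13157441e+02] -16.561273019041373
```

{"api": "play_rows", "payload": {"rows": [[[0,0,0,0,0,0,0.5],[0,0,0,0,0,0,0.3],[0,0,0,0,0,0,0.3],[0,0,0,0,0,-0.03,0.3],[0,0,0,-0.02,0,-0.055,0],[0,0,0,-0.055,0,-0.055,-0.5],[0,0,0,-0.055,0,-0.04,-0.6],[0,0,0,-0.055,0,-0.02,-0.6],[0,0,0,-0.055,0,-0.01,-0.6]]]}}

```text
clock: 8.5
tool_pos: [498.3, 196.9, 76.8]
tcp_rot: [[0.958, -0.286, -0.002], [-0.286, -0.958, -0.0], [-0.002, 0.001, -1.0]]
wrist_force: [-0.8, -0.4, -0.3]
grip_width: 62.1
grip_force: 0.0
```

Run:
```python
from h import *
s=sense();print(s['tool_pos'],s['wrist_force'],s['grip_width'])
k=cam("side"); P=cloud(k)
near=(np.hypot(P[...,0]-552,P[...,1]-181)<26)&(P[...,2]>55)&(P[...,2]<95)
for lo in(70,76):
    w=P[near&(P[...,2]>lo)]; q=w[:,:2]-w[:,:2].mean(0); e,V=np.linalg.eigh(q.T@q/len(q)); print(lo,len(w),w.mean(0).round(1),"sd",np.sqrt(e).round(1),"ang",np.degrees(np.arctan2(V[1,1],V[0,1])).round(1))
u,v=proj(k,(500,197,47)).astype(int)
cv2.imwrite("pics/sh.png",cv2.resize(k["pixels"][v-50:v+50,u-66:u+66],(792,600),interpolation=cv2.INTER_CUBIC)); print(u,v)
```

```text
[498.28989598 196.87539628  76.79339303] [-0.83095925 -0.38468575 -0.30293573] 62.08992641183483
70 0 [nan nan nan] sd [nan nan] ang nan
76 0 [nan nan nan] sd [nan nan] ang nan
277 259<stdin>:6: RuntimeWarning: Mean of empty slice.
  ret = um.true_divide(
<stdin>:6: RuntimeWarning: invalid value encountered in divide
```

View pics/sh.png

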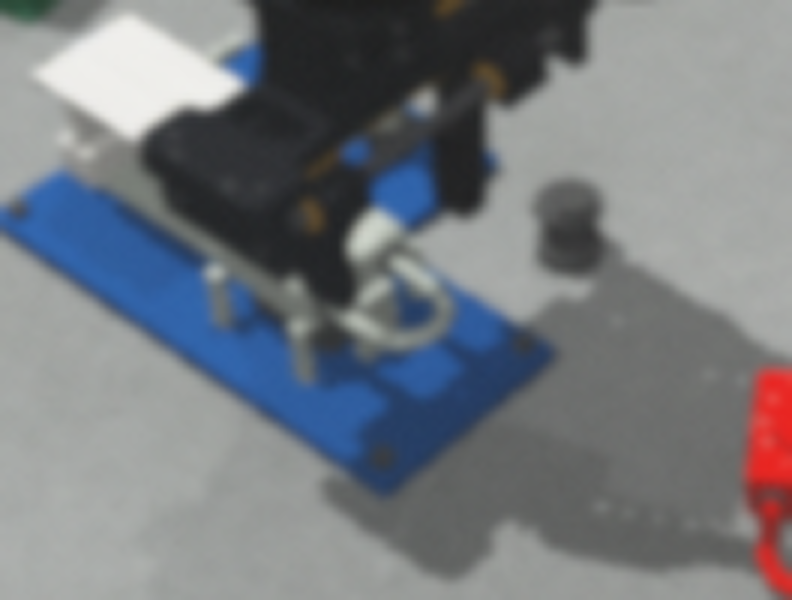

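The fingers straddle the shackle legs (crop (395,300)) with clearance. I descend, pinch and pull.

{"api": "play_rows", "payload": {"rows": [[[0,0,0,0,0,0.015,-0.55],[0,0,0,0,0,0.03,-0.55],[0,0,0,0,0,0.04,-0.55],[0,0,0,0,0,0.045,-0.55],[0,0,0,0,0,0.045,-0.2],[0,0,0,0,0,0.045,1],[0,0,0,0,0,0.045,1],[0,0,0,0,0,0.045,1],[0,0,0,0,0,0.045,1]]], "grip_force": 25}}

```text
clock: 9.3
tool_pos: [499.8, 196.9, 34.0]
tcp_rot: [[0.958, -0.287, 0.001], [-0.287, -0.958, 0.0], [0.001, -0.001, -1.0]]
wrist_force: [0.2, 1.1, 2.2]
grip_width: 42.7
grip_force: 25.0
```

{"api": "play_rows", "payload": {"rows": [[[0,0,0,-0.003,0,0,1],[0,0,0,-0.006,0,0,1],[0,0,0,-0.009,0,0,1],[0,0,0,-0.012,0,0,1],[0,0,0,-0.0145,0,0,1],[0,0,0,-0.0165,0,0,1],[0,0,0,-0.0175,0,0,1],[0,0,0,-0.0175,0,0,1],[0,0,0,-0.0175,0,0,1]]]}}

```text
clock: 10.05
tool_pos: [482.7, 201.7, 33.4]
tcp_rot: [[0.958, -0.287, 0.0], [-0.287, -0.958, -0.0], [0.0, -0.0, -1.0]]
wrist_force: [1.9, 0.5, 2.0]
grip_width: 43.1
grip_force: 25.0
```

{"api": "play_rows", "payload": {"rows": [[[0,0,0,-0.001,0,0,1],[0,0,0,-0.002,0,0,1],[0,0,0,-0.003,0,0,1],[0,0,0,-0.003,0,0,1],[0,0,0,-0.003,0,0,1]]]}}

```text
clock: 10.47
tool_pos: [482.6, 201.9, 34.0]
tcp_rot: [[0.958, -0.287, 0.007], [-0.287, -0.958, -0.0], [0.007, -0.002, -1.0]]
wrist_force: [14.7, -4.8, -3.4]
grip_width: 43.1
grip_force: 24.9
```

The shackle reached its stop: 16 mm of travel plus the play, and then the force rose. Release, rise, and move over the lock body.

{"api": "play_rows", "payload": {"rows": [[[0,0,0,0.003,0,0,1],[0,0,0,0.003,0,0,0.0],[0,0,0,0.003,0,0,-0.4],[0,0,0,0.003,0,0,-0.55],[0,0,0,0.003,0,-0.03,-0.55],[0,0,0,0.003,0,-0.06,-0.6],[0,0,0,0.003,0,-0.08,-0.7],[0,0,0,0.035,0,-0.08,-0.7],[0,0,0,0.0745,0,-0.08,-0.7],[0,0,0,0.0745,0,-0.08,-0.7]]]}}

```text
clock: 11.3
tool_pos: [555.2, 179.3, 113.4]
tcp_rot: [[0.957, -0.289, 0.003], [-0.289, -0.957, -0.0], [0.003, -0.0, -1.0]]
wrist_force: [0.9, -0.8, -0.7]
grip_width: 75.4
grip_force: 0.0
```

{"api": "play_rows", "payload": {"rows": [[[0,0,0,0,0,0,-0.7],[0,0,0,0,0,0,-0.7]]]}}

```text
clock: 11.47
tool_pos: [550.1, 181.4, 112.6]
tcp_rot: [[0.958, -0.287, -0.002], [-0.287, -0.958, -0.0], [-0.002, 0.001, -1.0]]
wrist_force: [-0.5, -0.3, 0.3]
grip_width: 74.8
grip_force: 0.0
```

Run:
```python
from h import *
s=sense();print(s['tool_pos'],s['grip_width'])
k=cam("side"); u,v=proj(k,(530,188,60)).astype(int)
cv2.imwrite("pics/gr.png",cv2.resize(k["pixels"][v-50:v+50,u-66:u+66],(792,600),interpolation=cv2.INTER_CUBIC))
```

```text
[550.06428697 181.38147422 112.64200336] 74.7660097151688
```

View pics/gr.png

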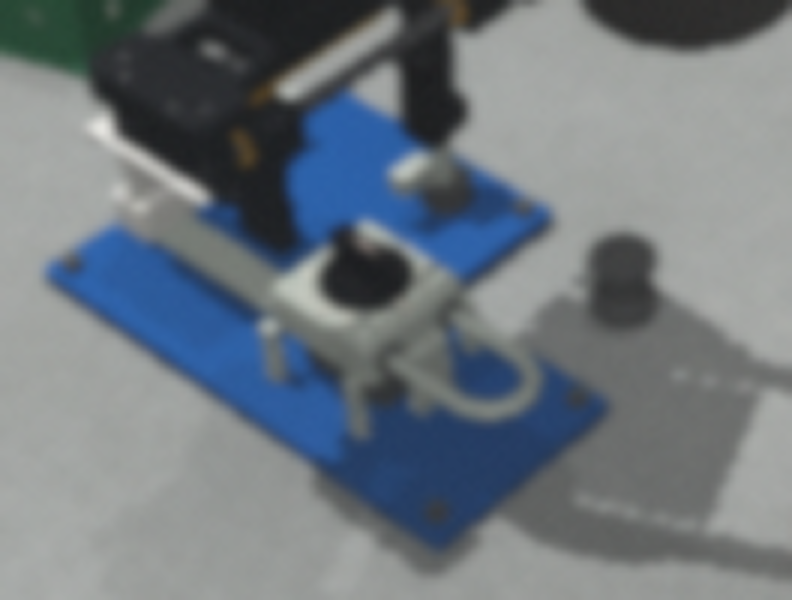

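The shackle is out, the bar points at the shackle, and both fingers line up beside the body. I descend and grip the lock.

{"api": "play_rows", "payload": {"rows": [[[0,0,0,0.001,0,0.02,-0.7],[0,0,0,0.001,0,0.045,-0.7],[0,0,0,0.001,0,0.065,-0.7],[0,0,0,0.001,0,0.074,-0.7],[0,0,0,0.001,0,0.078,-0.7],[0,0,0,0.001,0,0.079,-0.5],[0,0,0,0.001,0,0.079,-0.3],[0,0,0,0.001,0,0.079,1],[0,0,0,0.001,0,0.079,1],[0,0,0,0.001,0,0.079,1]]], "grip_force": 40}}

```text
clock: 12.35
tool_pos: [552.6, 181.0, 35.5]
tcp_rot: [[0.958, -0.287, 0.002], [-0.287, -0.958, 0.0], [0.002, -0.001, -1.0]]
wrist_force: [-1.4, -0.5, 5.6]
grip_width: 57.5
grip_force: 40.0
```

{"api": "play_rows", "payload": {"rows": [[[0,0,0,0,0,0,1],[0,0,0,0,0,-0.005,1],[0,0,0,0,0,-0.012,1],[0,0,0,0,0,-0.024,1],[0,0,0,0,0,-0.04,1],[0,0,0,0,0,-0.06,1],[0,0,0,0,0,-0.08,1],[0,0,0,0,0,-0.1,1],[0,0,0,0,0,-0.11,1],[0,0,0,0,0,-0.11,1]]]}}

```text
clock: 13.18
tool_pos: [552.7, 181.2, 146.8]
tcp_rot: [[0.958, -0.287, 0.004], [-0.287, -0.958, 0.001], [0.003, -0.002, -1.0]]
wrist_force: [1.0, -0.3, -4.5]
grip_width: 57.7
grip_force: 40.0
```

{"api": "play_rows", "payload": {"rows": [[[0,0,0,0.004,0.013,0,1],[0,0,0,0.011,0.04,0,1],[0,0,0,0.021,0.075,0,1],[0,0,0,0.031,0.112,0,1],[0,0,0,0.041,0.149,0,1],[0,0,0,0.051,0.186,0,1],[0,0,0,0.062,0.223,0,1],[0,0,0,0.071,0.258,0,1],[0,0,0,0.08,0.289,0.005,1],[0,0,0,0.086,0.311,0.01,1]]]}}

```text
clock: 14.02
tool_pos: [543.9, -144.9, 132.9]
tcp_rot: [[0.957, -0.289, -0.002], [-0.289, -0.957, 0.0], [-0.002, 0.0, -1.0]]
wrist_force: [0.3, -0.4, -5.0]
grip_width: 57.8
grip_force: 40.0
```

{"api": "play_rows", "payload": {"rows": [[[0,0,0,0,0,0.004,1],[0,0,0,0,0,0.007,1],[0,0,0,0,0,0.007,1],[0,0,0,0,0,0.007,1],[0,0,0,0,0,0.007,1],[0,0,0,0,0,0.007,1]]]}}

```text
clock: 14.52
tool_pos: [545.3, -140.9, 127.6]
tcp_rot: [[0.958, -0.286, 0.0], [-0.286, -0.958, -0.0], [0.0, -0.0, -1.0]]
wrist_force: [0.6, -0.1, -4.6]
grip_width: 57.7
grip_force: 40.0
```

Run:
```python
from h import *
s=sense();print(s['tool_pos'],s['grip_width'],s['grip_force'],s['wrist_force'])
k=cam("side"); u,v=proj(k,(540,-60,60)).astype(int); print(u,v)
cv2.imwrite("pics/end.png",cv2.resize(k["pixels"][v-85:v+85,u-113:u+113],(796,600),interpolation=cv2.INTER_CUBIC))
```

```text
[ 545.32166196 -140.91647819  127.55305365] 57.721879864861805 39.99813579954207 [ 0.61558256 -0.09019868 -4.64344738]
306 196
```

View pics/end.png

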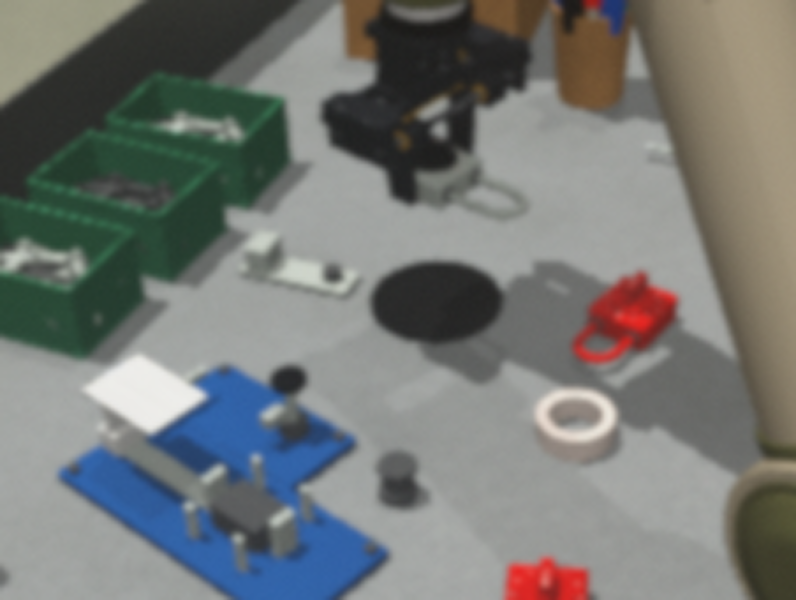

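The picture shows the open lock held level above the mat at (437,300), with its body at (445,180) and its shackle out. The fixture is empty with the guard clear, and the spacer, tape and bracket_a are still in their places. I hold still, then hand in.

{"api": "play_rows", "payload": {"rows": [[[0,0,0,0,0,0,1],[0,0,0,0,0,0,1],[0,0,0,0,0,0,1],[0,0,0,0,0,0,1],[0,0,0,0,0,0,1],[0,0,0,0,0,0,1]]]}}

```text
clock: 15.07
tool_pos: [545.2, -141.7, 127.4]
tcp_rot: [[0.958, -0.287, 0.0], [-0.287, -0.958, 0.0], [0.0, -0.0, -1.0]]
wrist_force: [-0.5, -0.3, -4.6]
grip_width: 57.8
grip_force: 40.0
```

```bash
python3 -c "
from h import *
s=sense();print(s['tool_pos'],s['dq']);print(close_job())"
```

```text
[ 545.17188459 -141.67990303  127.36831869] [ 0.00648173  0.0685335   0.1060444   0.02599624 -0.08727302  0.04073169]
the job is handed in; nothing more can be done
None
```

I handed the job in at about 15 s: the guard is clear, the dial is at the bold mark, the shackle is fully out, and the opened padlock is held still, dial up, about 12 cm over the middle of the mat (the hand-in gave no verdict).

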